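# Sort the loose lamp fittings into their trays

## Robot

A 6-joint arm with a two-finger parallel gripper is mounted at the origin on the work surface; the furniture and walls round the work are solid. World frame = base frame: x ahead of the robot, y to its left, z up, the work surface at z = 0. Lengths are in m, angles in rad, forces in N, time in s.
With the tool pointing down it reaches from about 0.25 to 0.725 m from the base axis. Payload 4 kg.
Tool frame: the origin (TCP) lies between the finger pads; the fingertips stand 11 mm ahead of it and the grasp point (between the pads) lies 8 mm behind it (bot.tip_extent is the distance from the TCP to the fingertips, in m); z points along the fingers, y is the line along which they close (so a half turn about z gives the same grasp; the last joint's range is limited). The gripper opens to 85 mm and grips with 20 to 120 N. Pads are 22 mm wide; open, the fingers measure 114 mm over their backs; the gripper's body (76 mm by 85 mm) begins 54 mm behind the grasp point. The pads swing forward as they close: fully open they stand 13 mm farther back than shut.
Start: joints at [-1.275, 0.241, 0.005, 1.335, 0, 1.571], TCP at [0.146, -0.478, 0.242] pointing down, gripper open.
Joint ranges: [-2.72, 2.72], [-1.05, 1.87], [-1.09, 1.28], [-1.99, 2.15], [-1.42, 1.44], [-3.14, 3.14]. Speed limits (rad/s): [2.79, 2.79, 3.14, 3.14, 3.14, 3.14].

## Interface

Orientations are given as a unit quaternion [x, y, z, w].
In Python, from workcell import bot gives the robot as it stands. The module is installed in compiled form; this text tells all that it offers.
- The arm moves only by the tool drive_tool, never from a script. Its argument "rows" is a list of rows, each an object of numbers: "dx", "dy", "dz": the shift along the tool's x, y, z in units of 50 mm (1.0 is 50 mm); "wx", "wy", "wz": the turn, a rotation vector about the tool's x, y, z in units of 5 degrees (1.0 is 5 degrees); "hand": the finger opening in mm, from 0 to 85.4. A call has 1 to 20 rows; each row is the pose to reach, as a shift and turn from the pose commanded when the call began, along the tool's axes at that moment; what a row does not reach only later rows make up. A row lasts 1/10 s, in which the tool goes at most 50 mm and 8.59 degrees, less where a joint would pass 70% of its speed; a pose out of reach is approached as far as the arm can. A call with a gripper value outside its range is refused whole. The fingers move at their own pace and stop on an object; the grip force is fixed at half the most. Time passes only in rows, so rows that repeat a pose let the fingers close. It gives the time, the measured TCP pose, the force, the opening and the grip force at its end, in the units of the state.
- bot.get_obs(): the state, without advancing time (a new reading comes with each control period).
- bot.camera(name): name is "side" or "top" or "wrist"; returns the picture (384x512x3 uint8, red, green, blue); there is no depth.
- bot.get_calibration(name): a dict with "vfov" (degrees; the focal length in pixels is half the picture's height over the tangent of half this angle, whatever the lens; pixels are square), "cx", "cy" (the principal point, pixels), "origin" and "rotation" of the camera in the world; the wrist camera has in their place "mount" (4x4, takes a point from camera to tool coordinates, whose origin is the TCP and whose axes are the flange's). Camera axes: x right, y up, looking along -z (the intrinsics and any distortion apply to the point x, -y, -z); pixel columns grow to the right and rows downward; lengths in m; the calibration is good to about 2 mm. A picture is of the moment at which its call begins: read the wrist's pose just before it. get_calibration takes no time and is no camera call.
- bot.job_done(): hands the job in; it is judged then, once.
Trained networks look in the newest picture that a camera, given by its name, has taken for a name from the list of things; names that differ only in an ending like _2 or _b are one class to them, and where a whole thing is asked for, a point or a joint stands for the part that bears it (a point fixed in the world has none). Each returns a list of dicts, best first, with "score" (0 to 1); they miss things now and then, are a little off and sometimes report something else, mostly with a low value. They report only what shows in the picture. A call takes as long as a camera call. They do not tell look-alikes from the thing itself.
- bot.look_for(camera, thing): "extent" ([centre column, centre row, width, height] in pixels, round what is visible of it).
- bot.outline_of(camera, thing): "region" (384x512 bool, what is visible of it) and "extent" ([centre column, centre row, width, height] in pixels, round what is visible of it).
The state is a dict: "clock": time; "joint_pos": joint angles; "joint_vel": joint speeds; "tau": joint torques, N m; "eef_pos": TCP position; "tool_rot": TCP orientation; "ft_force": force on the tool from outside, world axes, zero at the start; "ft_torque": the same for the moment, N m; "grip_width": finger opening in m; "grasp_force": force on a finger pad.
Only numpy, scipy, OpenCV 4.12 (cv2) and the standard library are available. Lean on these libraries where they do the work, as an engineer would, in place of code of your own. Each camera call takes 0.05 s, during which the arm holds its last target. There are 200 camera calls.

## Task

Sort the loose lamp fittings: the gland nut flat into the round dish, the loose LED driver flat into the middle of the empty bay beside the driver already there, and both angle brackets foot-down into the middle of the oblong tray, lying lengthwise. Pile the brackets in alternating directions so that the pile stays level: the second lies flat and square on the first, turned end for end, its plain end just short of the first one's upright leg with a gap of about 7 mm. Leave the driver already in the tray and the tape roll where they are.

Things in the scene. Friction and masses are not known exactly. Their poses are not given: they have to be found in the camera images.
- bracket_a_mid (a point): First of two identical plain aluminium L-shaped angle brackets, starting foot-down on the bench. Flat foot 86 long (x) x 40 wide (y) x 8 mm thick; a leg of the same width, 8 mm thick, stands up at its +x end (between x = +35 and +43 mm), the bracket being 30 mm high over all; the -x end is plain. 0.11 kg, easily gripped across the 40 mm width of the foot. The point is the centre of the foot, half-way up its 8 mm; x points towards the leg, z up.
- bracket_b_mid (a point): The second angle bracket, identical to the first; same point and axes.
- driver_new_mid (a point): The loose LED driver to be sorted: a blue aluminium block, 47 (x) x 56 (y) x 18 mm high, with small terminal stubs that reach 7 mm out beyond its +x side; 0.085 kg; it starts on the bench, not in a tray. The point is the centre of the block, 9 mm above its underside; z up.
- gland_nut_mid (a point): A loose black hexagonal nylon gland nut (ring nut) lying flat: 28 mm (x) across two flats and 29 mm along y, 8 mm high, 12 g. The point is its centre, half-way up (4 mm); z up. On the bench at the start.
- bracket_tray: The empty plain oblong grey tray, fixed to the bench: 112 (x) x 156 (y, its length) mm outside, rim 10 mm high and 4 mm thick, floor 3 mm thick. Origin at the centre of its underside (bench level); y along its length.
- free_bay (a point): The empty bay of the grey tray with two bays, fixed to the bench: tray 92 (x) x 172 (y) mm outside, rim and the dividing bar across its middle 10 mm high and 4 mm thick, floor 3 mm thick; each bay is 84 (x) x 80 (y) mm inside. The other bay, 84 mm along +y, already holds a driver. The point is the centre of the empty bay on its floor (3 mm above the bench); z up.
- nut_dish: The round grey dish, fixed to the bench: 108 mm across the rim, 12 mm high, wall 4 mm, flat floor 92 mm across and 3 mm thick. Origin at the centre of its underside (bench level).
- driver_old_mid (a point): The driver that already lies in the other bay of the two-bay tray, same shape as the loose one; it is to stay there undisturbed. The point is the centre of its block, 9 mm above its underside (12 mm above the bench); it stands 21 mm above the bench.
- tape_roll: Bystander to leave alone: a loose roll of black tape lying flat, 62 mm across, 18 mm high. Origin at the centre of its underside.
There are look-alikes about, which are no part of the job. Leave any orange or purple look-alike of the part that bears bracket_b_mid alone.

How it is judged:
By the outcome, as a careful person would: the job done as asked, in the order asked, and still so for the second after the job is handed in, with the robot touching nothing.
It also fails if it takes over 99 s, if anything falls off the work surface, if the arm or the gripper's body presses on something with over 40 N, if the wrist force passes 120 N, or if a joint passes its speed limit or range.

## Working session

There is one attempt and no reset: what is moved stays moved. The work goes in short steps, Python scripts to look and compute and a tool call to move; the robot and the scene stay as the last step left them, time stands still between calls to the robot, and variables do not carry over. Pictures are saved under pics/ and viewed, at most 14 in all, crops included, and the job is handed in when it is done.

Besides the shell and the picture viewer there is one more tool, called after ">>>" as name(argument=value, ...), one argument or row to a line, values as JSON. drive_tool: Moves the arm, as the interface text tells. Its arguments: {"type":"object","properties":{"rows":{"type":"array","items":{"type":"object","properties":{"dx":{"type":"number"},"dy":{"type":"number"},"dz":{"type":"number"},"wx":{"type":"number"},"wy":{"type":"number"},"wz":{"type":"number"},"hand":{"type":"number"}}}}},"required":["rows"]}

```bash
mkdir -p pics
python3 - <<'E'
from workcell import bot
import cv2
for n in("top","side"):
    im=bot.camera(n); cv2.imwrite(f"pics/{n}0.png",im[:,:,::-1])
    print(n,bot.get_calibration(n))
print(bot.get_calibration("wrist")); print(bot.get_obs())
for t in["bracket_a_mid","driver_new_mid","gland_nut_mid","bracket_tray","free_bay","nut_dish","tape_roll"]:
    print(t,[(round(d["score"],2),[round(float(v)) for v in d["extent"]]) for d in bot.look_for("top",t)][:5])
E
```

```text
top {'vfov': 47.05594981272861, 'cx': 255.58640764375608, 'cy': 197.05301548290115, 'origin': array([0.35416317, 0.03145196, 1.43390815]), 'rotation': array([-0.03877965,  0.03924243,  0.71403233, -0.69793553])}
side {'vfov': 55.31164780959161, 'cx': 251.64157903499776, 'cy': 186.69825298230623, 'origin': array([0.34838143, 0.99509056, 0.47101375]), 'rotation': array([-0.0564435 ,  0.55340307,  0.82780394, -0.07279986])}
{'vfov': 69.57192986899709, 'cx': 257.8825833410678, 'cy': 189.32830814619498, 'mount': array([[ 1.44512105e-04,  9.60448623e-01,  2.78457218e-01,
         7.02402910e-02],
       [ 9.99999772e-01,  4.47622807e-05, -6.73367146e-04,
        -3.84643271e-04],
       [-6.59198928e-04,  2.78457252e-01, -9.60448397e-01,
        -1.30878546e-01],
       [ 0.00000000e+00,  0.00000000e+00,  0.00000000e+00,
         1.00000000e+00]])}
{'clock': 0.1, 'joint_pos': array([-1.27498511e+00,  2.41352687e-01,  3.85597679e-03,  1.33517174e+00,
        3.85708322e-06,  1.57081646e+00]), 'joint_vel': array([ 0.00027895, -0.00327935,  0.0037699 , -0.00152261,  0.00049658,
        0.00077691]), 'tau': array([-1.29700129e-04, -3.73138046e+01,  2.53010273e+01,  1.08224584e-02,
        4.26279758e-07, -1.74949957e-05]), 'eef_pos': array([ 0.14560299, -0.4777706 ,  0.24149329]), 'tool_rot': array([ 9.89082941e-01,  1.47356911e-01, -1.36046126e-04, -9.26122822e-04]), 'ft_force': array([ 0.51060538,  0.53027763, -0.33885119]), 'ft_torque': array([ 0.00282628, -0.02239004, -0.03263246]), 'grasp_force': 0.0, 'grip_width': 0.08514602046063757}
bracket_a_mid [(0.86, [175, 241, 26, 22])]
driver_new_mid [(0.85, [300, 224, 18, 16])]
gland_nut_mid []
bracket_tray [(0.81, [215, 174, 54, 39])]
free_bay [(0.77, [154, 192, 59, 39])]
nut_dish [(0.97, [326, 178, 33, 34])]
tape_roll [(0.82, [338, 245, 21, 20])]
```

View pics/top0.png

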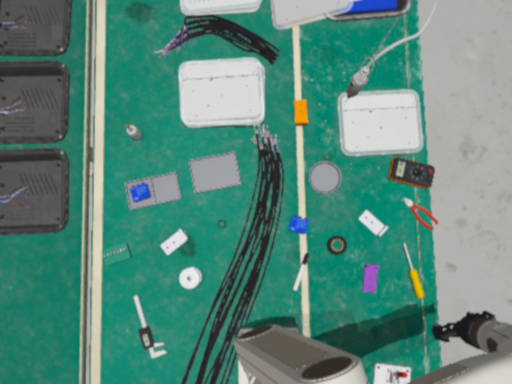

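View pics/side0.png

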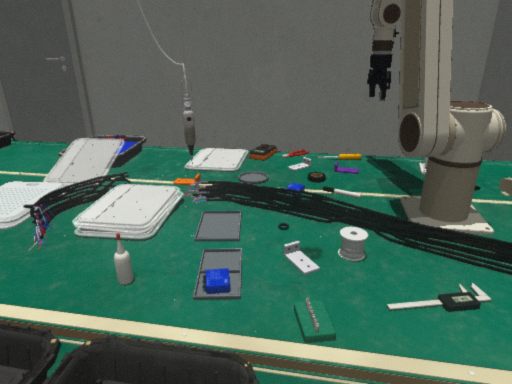

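The top view shows the nut at (222,224), loose driver at (299,225) and white brackets at (174,241) and (372,222). The oblong tray is at (215,172), the two-bay tray at (152,190) with its left bay occupied, and the dish at (325,177). The orange (301,112) and purple (370,278) parts are look-alikes.

```bash
cat > h.py <<'E'
from workcell import bot
import numpy as np, cv2
from scipy.spatial.transform import Rotation as R
def cam(n,o=None):
    c=bot.get_calibration(n); f=192/np.tan(np.radians(c["vfov"]/2))
    if n=="wrist":
        o=o or bot.get_obs(); T=R.from_quat(o["tool_rot"]).as_matrix(); M=np.array(c["mount"])
        return f,c["cx"],c["cy"],T@M[:3,:3],T@M[:3,3]+o["eef_pos"]
    return f,c["cx"],c["cy"],R.from_quat(c["rotation"]).as_matrix(),np.array(c["origin"])
def p2w(C,px,z):
    f,cx,cy,Rm,o=C; px=np.atleast_2d(np.asarray(px,float))
    d=np.c_[(px[:,0]-cx)/f,-(px[:,1]-cy)/f,-np.ones(len(px))]@Rm.T
    return o+d*((z-o[2])/d[:,2])[:,None]
def w2p(C,p):
    f,cx,cy,Rm,o=C; q=(np.atleast_2d(p)-o)@Rm
    return np.c_[cx+f*q[:,0]/-q[:,2],cy-f*q[:,1]/-q[:,2]]
def goto(x,y,z=None,yaw=None):
    "row values to reach world pose, tool down; yaw = world angle of tool x axis (deg)"
    o=bot.get_obs(); T=R.from_quat(o["tool_rot"]).as_matrix(); p=o["eef_pos"]
    z=p[2] if z is None else z
    d=T.T@(np.array([x,y,z])-p)/0.05
    cur=np.degrees(np.arctan2(T[1,0],T[0,0])); yaw=cur if yaw is None else yaw
    a=np.radians(yaw); G=np.c_[[np.cos(a),np.sin(a),0],[np.sin(a),-np.cos(a),0],[0,0,-1]]
    w=np.degrees(R.from_matrix(T.T@G).as_rotvec())/5
    print("goto",np.round([x,y,z,yaw],4),"d",np.round(d,3),"w",np.round(w,3),"curyaw %.1f"%cur)
def snap(name,path=None):
    o=bot.get_obs(); C=cam(name,o); im=bot.camera(name)
    if path: cv2.imwrite("pics/"+path,im[:,:,::-1])
    return C,im
E
python3 - <<'E'
from h import *
C=cam("top")
for n,p,z in[("nut",(222,224),.008),("drv",(299,225),.018),("brL",(174,241),.01),("brR",(372,222),.01),("tray",(215,172.5),.01),("bay2",(152,190),.01),("old",(140,191),.02),("dish",(325,177.5),.012),("tape",(337.5,245),.018)]:
    print(n,np.round(p2w(C,p,z)[0],3))
goto(*p2w(C,(222,224),0)[0][:2],.25)
E
```

```text
nut [0.427 0.139 0.008]
drv [ 0.418 -0.108  0.018]
brL [0.376 0.294 0.01 ]
brR [ 0.422 -0.345  0.01 ]
tray [0.596 0.16  0.01 ]
bay2 [0.543 0.365 0.01 ]
old [0.539 0.402 0.02 ]
dish [ 0.571 -0.199  0.012]
tape [ 0.351 -0.229  0.018]
goto [ 0.4275  0.1398  0.25   16.9475] d [  8.994 -10.182  -0.154] w [-0.002  0.    -0.   ] curyaw 16.9
```

Run:
```python
from h import *
goto(.47,-.21,.26,0)
```

```text
goto [ 0.47 -0.21  0.26  0.  ] d [ 7.768 -3.241 -0.355] w [-2.000e-03  1.000e-03  3.389e+00] curyaw 16.9
```

>>> drive_tool(
  rows=[
    {"dx":7.768,"dy":-3.241,"dz":-0.355,"wz":3.389,"hand":60},
    {"dx":7.768,"dy":-3.241,"dz":-0.355,"wz":3.389,"hand":60},
    {"dx":7.768,"dy":-3.241,"dz":-0.355,"wz":3.389,"hand":60},
    {"dx":7.768,"dy":-3.241,"dz":-0.355,"wz":3.389,"hand":60},
    {"dx":7.768,"dy":-3.241,"dz":-0.355,"wz":3.389,"hand":60},
    {"dx":7.768,"dy":-3.241,"dz":-0.355,"wz":3.389,"hand":60},
    {"dx":7.768,"dy":-3.241,"dz":-0.355,"wz":3.389,"hand":60},
    {"dx":7.768,"dy":-3.241,"dz":-0.355,"wz":3.389,"hand":60},
    {"dx":7.768,"dy":-3.241,"dz":-0.355,"wz":3.389,"hand":60},
    {"dx":7.768,"dy":-3.241,"dz":-0.355,"wz":3.389,"hand":60},
    {"dx":7.768,"dy":-3.241,"dz":-0.355,"wz":3.389,"hand":60},
  ],
)

```text
invalid input at $.rows[0]: expected keys dx, dy, dz, wx, wy, wz, hand
```

>>> drive_tool(
  rows=[
    {"dx":7.768,"dy":-3.241,"dz":-0.355,"wx":0,"wy":0,"wz":3.389,"hand":60},
    {"dx":7.768,"dy":-3.241,"dz":-0.355,"wx":0,"wy":0,"wz":3.389,"hand":60},
    {"dx":7.768,"dy":-3.241,"dz":-0.355,"wx":0,"wy":0,"wz":3.389,"hand":60},
    {"dx":7.768,"dy":-3.241,"dz":-0.355,"wx":0,"wy":0,"wz":3.389,"hand":60},
    {"dx":7.768,"dy":-3.241,"dz":-0.355,"wx":0,"wy":0,"wz":3.389,"hand":60},
    {"dx":7.768,"dy":-3.241,"dz":-0.355,"wx":0,"wy":0,"wz":3.389,"hand":60},
    {"dx":7.768,"dy":-3.241,"dz":-0.355,"wx":0,"wy":0,"wz":3.389,"hand":60},
    {"dx":7.768,"dy":-3.241,"dz":-0.355,"wx":0,"wy":0,"wz":3.389,"hand":60},
    {"dx":7.768,"dy":-3.241,"dz":-0.355,"wx":0,"wy":0,"wz":3.389,"hand":60},
    {"dx":7.768,"dy":-3.241,"dz":-0.355,"wx":0,"wy":0,"wz":3.389,"hand":60},
    {"dx":7.768,"dy":-3.241,"dz":-0.355,"wx":0,"wy":0,"wz":3.389,"hand":60},
    {"dx":7.768,"dy":-3.241,"dz":-0.355,"wx":0,"wy":0,"wz":3.389,"hand":60},
  ],
)

```text
clock: 1.65
eef_pos: [0.4693, -0.2105, 0.2599]
tool_rot: [1.0, -0.0, -0.0, 0.0]
ft_force: [-0.4, -0.5, 0.4]
grip_width: 0.06
grasp_force: 0.0
```

```bash
cat >> h.py <<'E'
def ann(path,things,zs):
    C,im=snap("wrist",path)
    for t,z in zip(things,zs):
        for d in bot.outline_of("wrist",t)[:3]:
            if d["score"]<.3: continue
            m=d["region"].astype(np.uint8); cs=cv2.findContours(m,0,1)[0]; c=max(cs,key=cv2.contourArea)[:,0]
            w=p2w(C,c,z)[:,:2]; r=cv2.minAreaRect((w*1000).astype(np.float32))
            print(t,round(d["score"],2),"px",np.round(d["extent"]),"rect mm c",np.round(r[0],1),"wh",np.round(r[1],1),"ang",round(r[2],1))
    return C,im
E
python3 - <<'E'
from h import *
ann("w1.png",["nut_dish","driver_new_mid","bracket_a_mid","tape_roll"],[.012,.018,.008,.018])
E
```

```text
nut_dish 0.98 px [250.  82.  84.  93.] rect mm c [ 571.2 -198.1] wh [105.2 106.9] ang 90.0
driver_new_mid 0.86 px [187. 195.  42.  42.] rect mm c [ 421.4 -108.3] wh [57.9 57.3] ang 72.9
tape_roll 0.94 px [267. 239.  40.  42.] rect mm c [ 353.2 -226.1] wh [67.8 61.1] ang 15.0
```

View pics/w1.png

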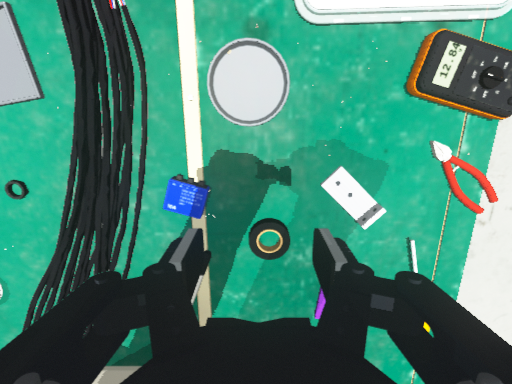

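Run:
```python
from h import *
goto(.51,.21,.28,0)
```

```text
goto [0.51 0.21 0.28 0.  ] d [ 0.797 -8.419 -0.396] w [ 0.001 -0.002 -0.02 ] curyaw -0.1
```

The wrist view shows the dish at (249,82), driver at (187,196) with its stubs to the right, and a white bracket from (334,180) to its leg at (372,214). The nut is at (16,188). Next I survey the left side.

>>> drive_tool(
  rows=[
    {"dx":0.8,"dy":-8.4,"dz":-0.4,"wx":0,"wy":0,"wz":0,"hand":60},
    {"dx":0.8,"dy":-8.4,"dz":-0.4,"wx":0,"wy":0,"wz":0,"hand":60},
    {"dx":0.8,"dy":-8.4,"dz":-0.4,"wx":0,"wy":0,"wz":0,"hand":60},
    {"dx":0.8,"dy":-8.4,"dz":-0.4,"wx":0,"wy":0,"wz":0,"hand":60},
    {"dx":0.8,"dy":-8.4,"dz":-0.4,"wx":0,"wy":0,"wz":0,"hand":60},
    {"dx":0.8,"dy":-8.4,"dz":-0.4,"wx":0,"wy":0,"wz":0,"hand":60},
    {"dx":0.8,"dy":-8.4,"dz":-0.4,"wx":0,"wy":0,"wz":0,"hand":60},
    {"dx":0.8,"dy":-8.4,"dz":-0.4,"wx":0,"wy":0,"wz":0,"hand":60},
    {"dx":0.8,"dy":-8.4,"dz":-0.4,"wx":0,"wy":0,"wz":0,"hand":60},
    {"dx":0.8,"dy":-8.4,"dz":-0.4,"wx":0,"wy":0,"wz":0,"hand":60},
    {"dx":0.8,"dy":-8.4,"dz":-0.4,"wx":0,"wy":0,"wz":0,"hand":60},
  ],
)

```text
clock: 3.0
eef_pos: [0.5176, 0.0473, 0.2789]
tool_rot: [0.999, 0.035, -0.002, -0.02]
ft_force: [0.6, 0.1, -0.6]
grip_width: 0.06
grasp_force: 0.0
```

Run:
```python
from h import *
ann("w2.png",["bracket_tray","free_bay","driver_old_mid","bracket_a_mid","gland_nut_mid"],[.01,.01,.021,.008,.004])
```

```text
free_bay 0.63 px [ 59. 127. 118.  81.] rect mm c [541.3 360.8] wh [ 91.5 176.3] ang 11.2
driver_old_mid 0.77 px [ 24. 128.  48.  40.] rect mm c [537.4 397.2] wh [51.8 69.3] ang 14.9
bracket_a_mid 0.72 px [110. 231.  55.  43.] rect mm c [374.4 291.8] wh [42.1 88.3] ang 36.9
gland_nut_mid 0.7 px [199. 210.  19.  15.] rect mm c [426.8 143.4] wh [29.2 25.3] ang 0.2
```

View pics/w2.png

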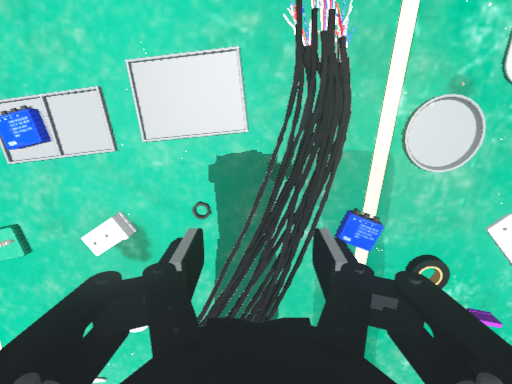

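The view shows the tray at (187,94), the two-bay tray at (57,125), the nut at (202,210) and a bracket at (108,234) with its leg at (125,224). The arm stopped short at y=0.047, so I check the joints.

Run:
```python
from h import *
o=bot.get_obs(); print(np.round(o["joint_pos"],3),np.round(o["joint_vel"],3),o["eef_pos"],o["tool_rot"])
```

```text
[0.07  0.268 0.136 1.44  0.039 3.141] [0.003 0.    0.    0.001 0.002 0.   ] [0.51717005 0.0479588  0.27902412] [ 0.99917125  0.03565442 -0.00145462 -0.01958237]
```

Run:
```python
from h import *
goto(.427,.143,.10,70)
```

```text
goto [ 0.427  0.143  0.1   70.   ] d [-1.658 -1.882  3.66 ] w [ -0.409  -0.243 -13.181] curyaw 4.1
```

>>> drive_tool(
  rows=[
    {"dx":-1.66,"dy":-1.88,"dz":3.66,"wx":-0.41,"wy":-0.24,"wz":-13.18,"hand":60},
    {"dx":-1.66,"dy":-1.88,"dz":3.66,"wx":-0.41,"wy":-0.24,"wz":-13.18,"hand":60},
    {"dx":-1.66,"dy":-1.88,"dz":3.66,"wx":-0.41,"wy":-0.24,"wz":-13.18,"hand":60},
    {"dx":-1.66,"dy":-1.88,"dz":3.66,"wx":-0.41,"wy":-0.24,"wz":-13.18,"hand":60},
    {"dx":-1.66,"dy":-1.88,"dz":3.66,"wx":-0.41,"wy":-0.24,"wz":-13.18,"hand":60},
    {"dx":-1.66,"dy":-1.88,"dz":3.66,"wx":-0.41,"wy":-0.24,"wz":-13.18,"hand":60},
    {"dx":-1.66,"dy":-1.88,"dz":3.66,"wx":-0.41,"wy":-0.24,"wz":-13.18,"hand":60},
    {"dx":-1.66,"dy":-1.88,"dz":3.66,"wx":-0.41,"wy":-0.24,"wz":-13.18,"hand":60},
    {"dx":-1.66,"dy":-1.88,"dz":3.66,"wx":-0.41,"wy":-0.24,"wz":-13.18,"hand":60},
    {"dx":-1.66,"dy":-1.88,"dz":3.66,"wx":-0.41,"wy":-0.24,"wz":-13.18,"hand":60},
  ],
)

```text
clock: 4.3
eef_pos: [0.4271, 0.1431, 0.1001]
tool_rot: [0.82, 0.573, 0.0, 0.0]
ft_force: [0.6, 0.0, -0.3]
grip_width: 0.0597
grasp_force: 0.0
```

Run:
```python
from h import *
print(bot.get_obs()["eef_pos"],bot.get_obs()["joint_pos"])
C,im=ann("w3.png",["gland_nut_mid","bracket_tray"],[.004,.01])
# crop rectified 0.2 mm/px, z=8mm, around nut; world axes (col=-y,row=-x)
u=np.array([[.427+.06,.143+.08],[.427+.06,.143-.08],[.427-.06,.143-.08],[.427-.06,.143+.08]])
px=w2p(C,np.c_[u,np.full(4,.008)]).astype(np.float32)
H=cv2.getPerspectiveTransform(px,np.float32([[0,0],[640,0],[640,480],[0,480]]))
cv2.imwrite("pics/n3.png",cv2.warpPerspective(im,H,(640,480))[:,:,::-1])
```

```text
[0.42706574 0.14307926 0.10014376] [ 3.23239925e-01  2.63192712e-01 -3.63204550e-01  9.43697119e-01
  5.48770335e-05  2.24490562e+00]
gland_nut_mid 0.93 px [261. 196.  35.  30.] rect mm c [427.4 141.5] wh [28.9 26.8] ang 69.9
bracket_tray 0.81 px [428. 109. 163. 216.] rect mm c [593.5 161.5] wh [112.8 155.4] ang 9.5
```

View pics/n3.png

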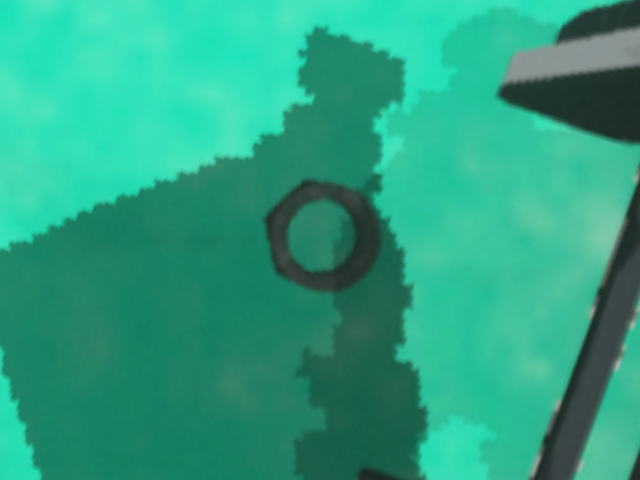

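Run:
```python
from h import *
print(bot.tip_extent)
goto(.4276,.1418,.0115,74.5)
```

```text
0.011
goto [4.276e-01 1.418e-01 1.150e-02 7.450e+01] d [-0.019  0.017  1.772] w [ 0.005 -0.005 -0.912] curyaw 69.9
```

>>> drive_tool(
  rows=[
    {"dx":-0.02,"dy":0.02,"dz":1.0,"wx":0,"wy":0,"wz":-0.91,"hand":45},
    {"dx":-0.02,"dy":0.02,"dz":1.5,"wx":0,"wy":0,"wz":-0.91,"hand":45},
    {"dx":-0.02,"dy":0.02,"dz":1.77,"wx":0,"wy":0,"wz":-0.91,"hand":45},
    {"dx":-0.02,"dy":0.02,"dz":1.77,"wx":0,"wy":0,"wz":-0.91,"hand":45},
    {"dx":-0.02,"dy":0.02,"dz":1.77,"wx":0,"wy":0,"wz":-0.91,"hand":24},
    {"dx":-0.02,"dy":0.02,"dz":1.77,"wx":0,"wy":0,"wz":-0.91,"hand":20},
    {"dx":-0.02,"dy":0.02,"dz":1.77,"wx":0,"wy":0,"wz":-0.91,"hand":20},
    {"dx":-0.02,"dy":0.02,"dz":1.77,"wx":0,"wy":0,"wz":-0.91,"hand":20},
    {"dx":-0.02,"dy":0.02,"dz":1.77,"wx":0,"wy":0,"wz":-0.91,"hand":20},
  ],
)

```text
clock: 5.35
eef_pos: [0.428, 0.1419, 0.0119]
tool_rot: [0.796, 0.606, 0.001, 0.0]
ft_force: [0.0, 0.5, 2.3]
grip_width: 0.0238
grasp_force: 59.1
```

Run:
```python
from h import *
goto(.571,-.198,.08)
goto(.571,-.198,.015)
```

```text
goto [ 0.571  -0.198   0.08   74.5564] d [-5.79   4.567 -1.361] w [ 0.014 -0.008 -0.   ] curyaw 74.6
goto [ 5.71000e-01 -1.98000e-01  1.50000e-02  7.45564e+01] d [-5.79   4.566 -0.061] w [ 0.014 -0.008 -0.   ] curyaw 74.6
```

>>> drive_tool(
  rows=[
    {"dx":0,"dy":0,"dz":-0.7,"wx":0,"wy":0,"wz":0,"hand":20},
    {"dx":0,"dy":0,"dz":-1.4,"wx":0,"wy":0,"wz":0,"hand":20},
    {"dx":-5.79,"dy":4.57,"dz":-1.4,"wx":0,"wy":0,"wz":0,"hand":20},
    {"dx":-5.79,"dy":4.57,"dz":-1.4,"wx":0,"wy":0,"wz":0,"hand":20},
    {"dx":-5.79,"dy":4.57,"dz":-1.4,"wx":0,"wy":0,"wz":0,"hand":20},
    {"dx":-5.79,"dy":4.57,"dz":-1.4,"wx":0,"wy":0,"wz":0,"hand":20},
    {"dx":-5.79,"dy":4.57,"dz":-1.4,"wx":0,"wy":0,"wz":0,"hand":20},
    {"dx":-5.79,"dy":4.57,"dz":-1.4,"wx":0,"wy":0,"wz":0,"hand":20},
    {"dx":-5.79,"dy":4.57,"dz":-1.4,"wx":0,"wy":0,"wz":0,"hand":20},
    {"dx":-5.79,"dy":4.57,"dz":-1.4,"wx":0,"wy":0,"wz":0,"hand":20},
    {"dx":-5.79,"dy":4.57,"dz":-1.4,"wx":0,"wy":0,"wz":0,"hand":20},
    {"dx":-5.79,"dy":4.57,"dz":-1.4,"wx":0,"wy":0,"wz":0,"hand":20},
  ],
)

```text
clock: 6.55
eef_pos: [0.5701, -0.198, 0.0808]
tool_rot: [0.796, 0.605, -0.0, -0.001]
ft_force: [0.0, 0.7, -1.0]
grip_width: 0.0238
grasp_force: 59.1
```

Run:
```python
from h import *
ann("w4.png",["nut_dish","gland_nut_mid","driver_new_mid"],[.012,.08,.018])
goto(.571,-.198,.0152)
```

```text
nut_dish 0.96 px [260. 197. 142. 131.] rect mm c [ 574.8 -187.2] wh [ 84.3 107.2] ang 72.7
gland_nut_mid 0.71 px [257. 243.  47.  49.] rect mm c [ 570.1 -194.6] wh [30.1 23. ] ang 75.7
driver_new_mid 0.87 px [ 35. 143.  67.  78.] rect mm c [ 428.3 -109.8] wh [56.7 51.9] ang 71.7
goto [ 5.7100e-01 -1.9800e-01  1.5200e-02  7.4669e+01] d [-0.024  0.019  1.326] w [-0.005 -0.006  0.   ] curyaw 74.7
```

View pics/w4.png

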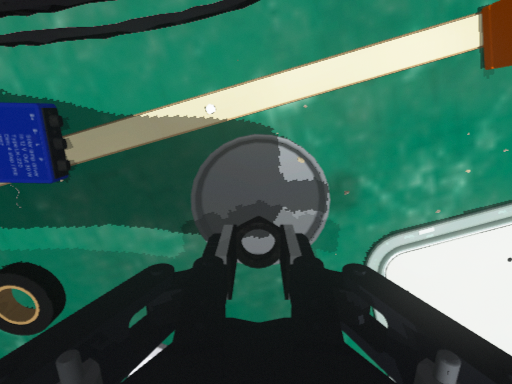

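The nut is held level between the fingertips at (258,242), above the dish. I lower and release it.

>>> drive_tool(
  rows=[
    {"dx":-0.02,"dy":0.02,"dz":0.7,"wx":0,"wy":0,"wz":0,"hand":20},
    {"dx":-0.02,"dy":0.02,"dz":1.2,"wx":0,"wy":0,"wz":0,"hand":20},
    {"dx":-0.02,"dy":0.02,"dz":1.32,"wx":0,"wy":0,"wz":0,"hand":20},
    {"dx":-0.02,"dy":0.02,"dz":1.32,"wx":0,"wy":0,"wz":0,"hand":20},
    {"dx":-0.02,"dy":0.02,"dz":1.32,"wx":0,"wy":0,"wz":0,"hand":36},
    {"dx":-0.02,"dy":0.02,"dz":1.32,"wx":0,"wy":0,"wz":0,"hand":40},
    {"dx":-0.02,"dy":0.02,"dz":1.32,"wx":0,"wy":0,"wz":0,"hand":40},
    {"dx":-0.02,"dy":0.02,"dz":0.6,"wx":0,"wy":0,"wz":0,"hand":40},
    {"dx":-0.02,"dy":0.02,"dz":-0.3,"wx":0,"wy":0,"wz":0,"hand":60},
    {"dx":-0.02,"dy":0.02,"dz":-0.5,"wx":0,"wy":0,"wz":0,"hand":75},
    {"dx":-0.02,"dy":0.02,"dz":-0.5,"wx":0,"wy":0,"wz":0,"hand":75},
  ],
)

```text
clock: 7.85
eef_pos: [0.5736, -0.2, 0.1096]
tool_rot: [0.796, 0.606, 0.002, 0.003]
ft_force: [-0.6, -0.4, -0.3]
grip_width: 0.0748
grasp_force: 0.0
```

Run:
```python
from h import *
ann("w5.png",["nut_dish","gland_nut_mid","driver_new_mid"],[.012,.007,.018])
goto(.424,-.109,.12)
```

```text
nut_dish 0.59 px [253. 189. 126. 118.] rect mm c [ 570.7 -197.2] wh [105.1 106.6] ang 74.3
gland_nut_mid 0.8 px [254. 190.  38.  30.] rect mm c [ 570.5 -198.3] wh [28.8 28.1] ang 30.0
driver_new_mid 0.78 px [ 43. 136.  85.  70.] rect mm c [ 423.3 -108.2] wh [56.2 60. ] ang 74.5
goto [ 0.424  -0.109   0.12   74.5642] d [ 0.954 -3.297 -0.298] w [-0.039 -0.006  0.   ] curyaw 74.6
```

The nut lies flat and centred in the dish. Next is the driver.

Run:
```python
from h import *
goto(.423,-.109,.12,164.5)
```

```text
goto [ 4.230e-01 -1.090e-01  1.200e-01  1.645e+02] d [ 0.949 -3.317 -0.298] w [ -0.026  -0.035 -17.987] curyaw 74.6
```

>>> drive_tool(
  rows=[
    {"dx":0.95,"dy":-3.32,"dz":-0.3,"wx":0,"wy":0,"wz":-18,"hand":75},
    {"dx":0.95,"dy":-3.32,"dz":-0.3,"wx":0,"wy":0,"wz":-18,"hand":75},
    {"dx":0.95,"dy":-3.32,"dz":-0.3,"wx":0,"wy":0,"wz":-18,"hand":75},
    {"dx":0.95,"dy":-3.32,"dz":-0.3,"wx":0,"wy":0,"wz":-18,"hand":75},
    {"dx":0.95,"dy":-3.32,"dz":-0.3,"wx":0,"wy":0,"wz":-18,"hand":75},
    {"dx":0.95,"dy":-3.32,"dz":-0.3,"wx":0,"wy":0,"wz":-18,"hand":75},
    {"dx":0.95,"dy":-3.32,"dz":-0.3,"wx":0,"wy":0,"wz":-18,"hand":75},
    {"dx":0.95,"dy":-3.32,"dz":-0.3,"wx":0,"wy":0,"wz":-18,"hand":75},
    {"dx":0.95,"dy":-3.32,"dz":-0.3,"wx":0,"wy":0,"wz":-18,"hand":75},
    {"dx":0.95,"dy":-3.32,"dz":-0.3,"wx":0,"wy":0,"wz":-18,"hand":75},
    {"dx":0.95,"dy":-3.32,"dz":-0.3,"wx":0,"wy":0,"wz":-18,"hand":75},
    {"dx":0.95,"dy":-3.32,"dz":-0.3,"wx":0,"wy":0,"wz":-18,"hand":75},
    {"dx":0.95,"dy":-3.32,"dz":-0.3,"wx":0,"wy":0,"wz":-18,"hand":75},
  ],
)

```text
clock: 9.35
eef_pos: [0.4234, -0.1091, 0.1204]
tool_rot: [0.135, 0.991, 0.0, -0.001]
ft_force: [-0.2, -0.8, 0.7]
grip_width: 0.0748
grasp_force: 0.0
```

Run:
```python
from h import *
C,im=ann("w6.png",["driver_new_mid"],[.018])
u=np.array([[.423+.06,-.109+.08],[.423+.06,-.109-.08],[.423-.06,-.109-.08],[.423-.06,-.109+.08]])
px=w2p(C,np.c_[u,np.full(4,.018)]).astype(np.float32)
H=cv2.getPerspectiveTransform(px,np.float32([[0,0],[640,0],[640,480],[0,480]]))
cv2.imwrite("pics/d6.png",cv2.warpPerspective(im,H,(640,480))[:,:,::-1])
```

```text
driver_new_mid 0.8 px [259. 185.  66.  56.] rect mm c [ 417.4 -106.8] wh [55.6 53.6] ang 73.3
```

View pics/d6.png

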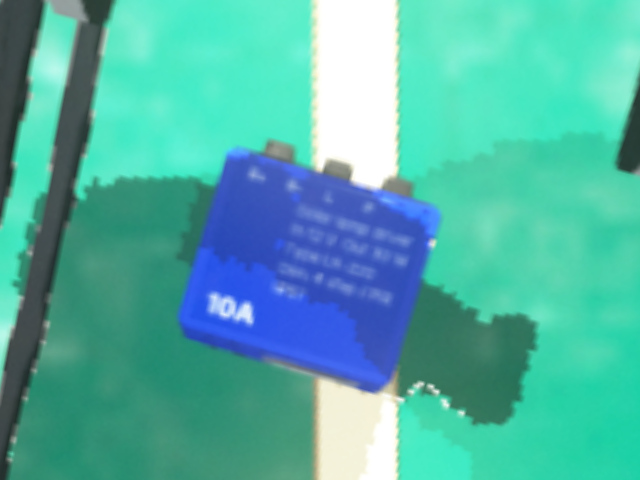

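In this rectified crop the driver centre is near (308,271), its stubs face +x, and its x axis is at about -16°. I grip it across the 56 mm side, high enough to clear the bay rim.

Run:
```python
from h import *
goto(.4153,-.106,.016,164)
```

```text
goto [ 4.153e-01 -1.060e-01  1.600e-02  1.640e+02] d [0.178 0.017 2.098] w [ 0.003 -0.011  0.101] curyaw 164.5
```

>>> drive_tool(
  rows=[
    {"dx":0.18,"dy":0.02,"dz":0.8,"wx":0,"wy":0,"wz":0.1,"hand":75},
    {"dx":0.18,"dy":0.02,"dz":1.6,"wx":0,"wy":0,"wz":0.1,"hand":75},
    {"dx":0.18,"dy":0.02,"dz":2.1,"wx":0,"wy":0,"wz":0.1,"hand":75},
    {"dx":0.18,"dy":0.02,"dz":2.1,"wx":0,"wy":0,"wz":0.1,"hand":75},
    {"dx":0.18,"dy":0.02,"dz":2.1,"wx":0,"wy":0,"wz":0.1,"hand":60},
    {"dx":0.18,"dy":0.02,"dz":2.1,"wx":0,"wy":0,"wz":0.1,"hand":48},
    {"dx":0.18,"dy":0.02,"dz":2.1,"wx":0,"wy":0,"wz":0.1,"hand":48},
    {"dx":0.18,"dy":0.02,"dz":2.1,"wx":0,"wy":0,"wz":0.1,"hand":48},
    {"dx":0.18,"dy":0.02,"dz":2.1,"wx":0,"wy":0,"wz":0.1,"hand":48},
  ],
)

```text
clock: 10.35
eef_pos: [0.4173, -0.1064, 0.0179]
tool_rot: [0.139, 0.99, -0.0, 0.002]
ft_force: [-0.0, -0.5, 7.2]
grip_width: 0.0538
grasp_force: 63.9
```

Run:
```python
from h import *
# free-bay centre estimate: tray centre (541.3,360.8) ang 11.2
a=np.radians(11.2); c=np.array([.5413,.3608])-.042*np.array([-np.sin(a),np.cos(a)]); print(c)
goto(*c,.11,191.2)
```

```text
[0.54945784 0.31959988]
goto [5.495e-01 3.196e-01 1.100e-01 1.912e+02] d [-0.21   8.918 -1.839] w [-0.007  0.044 -5.427] curyaw 164.1
```

>>> drive_tool(
  rows=[
    {"dx":0,"dy":0,"dz":-0.4,"wx":0,"wy":0,"wz":0,"hand":48},
    {"dx":0,"dy":0,"dz":-1.2,"wx":0,"wy":0,"wz":0,"hand":48},
    {"dx":-0.21,"dy":8.92,"dz":-1.84,"wx":0,"wy":0,"wz":-5.43,"hand":48},
    {"dx":-0.21,"dy":8.92,"dz":-1.84,"wx":0,"wy":0,"wz":-5.43,"hand":48},
    {"dx":-0.21,"dy":8.92,"dz":-1.84,"wx":0,"wy":0,"wz":-5.43,"hand":48},
    {"dx":-0.21,"dy":8.92,"dz":-1.84,"wx":0,"wy":0,"wz":-5.43,"hand":48},
    {"dx":-0.21,"dy":8.92,"dz":-1.84,"wx":0,"wy":0,"wz":-5.43,"hand":48},
    {"dx":-0.21,"dy":8.92,"dz":-1.84,"wx":0,"wy":0,"wz":-5.43,"hand":48},
    {"dx":-0.21,"dy":8.92,"dz":-1.84,"wx":0,"wy":0,"wz":-5.43,"hand":48},
    {"dx":-0.21,"dy":8.92,"dz":-1.84,"wx":0,"wy":0,"wz":-5.43,"hand":48},
    {"dx":-0.21,"dy":8.92,"dz":-1.84,"wx":0,"wy":0,"wz":-5.43,"hand":48},
    {"dx":-0.21,"dy":8.92,"dz":-1.84,"wx":0,"wy":0,"wz":-5.43,"hand":48},
    {"dx":-0.21,"dy":8.92,"dz":-1.84,"wx":0,"wy":0,"wz":-5.43,"hand":48},
    {"dx":-0.21,"dy":8.92,"dz":-1.84,"wx":0,"wy":0,"wz":-5.43,"hand":48},
    {"dx":-0.21,"dy":8.92,"dz":-1.84,"wx":0,"wy":0,"wz":-5.43,"hand":48},
  ],
)

```text
clock: 11.85
eef_pos: [0.5479, 0.3184, 0.1085]
tool_rot: [-0.097, 0.995, -0.0, -0.0]
ft_force: [0.4, -0.5, -2.1]
grip_width: 0.0543
grasp_force: 63.9
```

Run:
```python
from h import *
print(bot.get_obs()["eef_pos"])
ann("w7.png",["free_bay","driver_new_mid","driver_old_mid"],[.01,.11,.021])
```

```text
[0.54786512 0.31835288 0.10849307]
free_bay 0.7 px [311. 193. 207. 106.] rect mm c [540. 363.] wh [ 92.6 170.5] ang 10.9
driver_new_mid 0.8 px [258. 243. 106.  92.] rect mm c [545.1 317.9] wh [53.6 54.9] ang 10.6
driver_old_mid 0.56 px [360. 202.  73.  65.] rect mm c [534.6 401.2] wh [56.6 60. ] ang 17.7
```

View pics/w7.png

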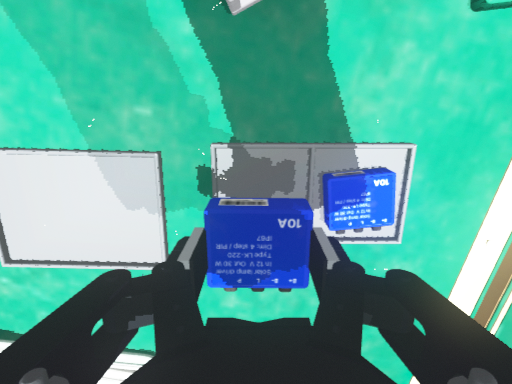

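Run:
```python
from h import *
C=cam("wrist")
im=cv2.imread("pics/w7.png"); cv2.imwrite("pics/c7.png",cv2.resize(im[185:300,190:330],None,fx=5,fy=5,interpolation=cv2.INTER_CUBIC))
for z in(.1085,):print(np.round(p2w(C,[(258,208),(258,279),(206,245),(311,245)],z)*1000,1))
print(np.round(p2w(C,[(213,195),(311,195)],.01)*1000,1))
```

```text
[[525.3 314.7 108.5]
 [565.8 322.7 108.5]
 [550.9 291.9 108.5]
 [540.2 346.1 108.5]]
[[556.5 280.9  10. ]
 [540.  364.7  10. ]]
```

View pics/c7.png

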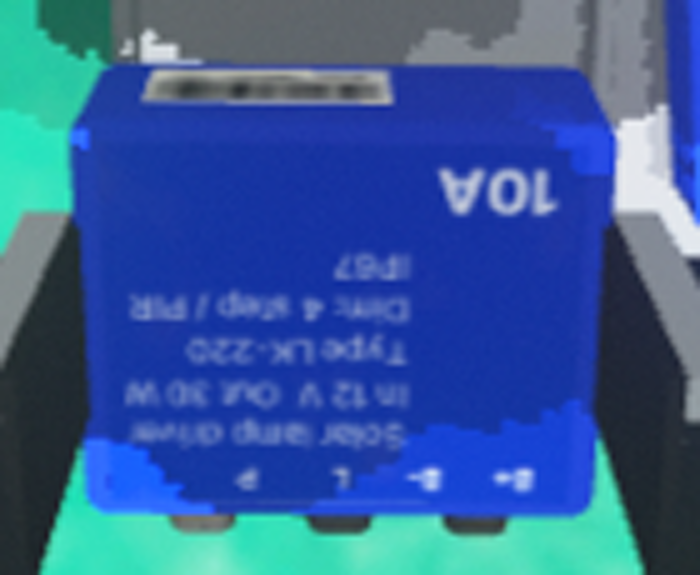

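The driver is held level and aligned, centred on the TCP. I lower it into the free bay.

Run:
```python
from h import *
goto(.5484,.322,.0215,191)
```

```text
goto [5.484e-01 3.220e-01 2.150e-02 1.910e+02] d [-0.011  0.059  1.748] w [0.001 0.006 0.027] curyaw -168.9
```

>>> drive_tool(
  rows=[
    {"dx":-0.01,"dy":0.06,"dz":0.8,"wx":0,"wy":0,"wz":0,"hand":48},
    {"dx":-0.01,"dy":0.06,"dz":1.4,"wx":0,"wy":0,"wz":0,"hand":48},
    {"dx":-0.01,"dy":0.06,"dz":1.65,"wx":0,"wy":0,"wz":0,"hand":48},
    {"dx":-0.01,"dy":0.06,"dz":1.75,"wx":0,"wy":0,"wz":0,"hand":48},
    {"dx":-0.01,"dy":0.06,"dz":1.75,"wx":0,"wy":0,"wz":0,"hand":48},
    {"dx":-0.01,"dy":0.06,"dz":1.75,"wx":0,"wy":0,"wz":0,"hand":60},
    {"dx":-0.01,"dy":0.06,"dz":1.75,"wx":0,"wy":0,"wz":0,"hand":64},
    {"dx":-0.01,"dy":0.06,"dz":1.75,"wx":0,"wy":0,"wz":0,"hand":64},
    {"dx":-0.01,"dy":0.06,"dz":1.0,"wx":0,"wy":0,"wz":0,"hand":64},
    {"dx":-0.01,"dy":0.06,"dz":0.2,"wx":0,"wy":0,"wz":0,"hand":64},
    {"dx":-0.01,"dy":0.06,"dz":-0.4,"wx":0,"wy":0,"wz":0,"hand":70},
    {"dx":-0.01,"dy":0.06,"dz":-0.4,"wx":0,"wy":0,"wz":0,"hand":70},
  ],
)

```text
clock: 13.25
eef_pos: [0.5516, 0.325, 0.1352]
tool_rot: [-0.098, 0.995, 0.003, 0.006]
ft_force: [-0.2, -0.1, 0.3]
grip_width: 0.07
grasp_force: 0.0
```

Run:
```python
from h import *
ann("w8.png",["free_bay","driver_new_mid","bracket_a_mid"],[.01,.021,.008])
# bracket pick: long axis leg dir -53 -> closing axis at 37 => yaw 127
goto(.376,.293,.12,127)
```

```text
free_bay 0.86 px [301. 181. 186.  99.] rect mm c [540.3 363.1] wh [ 91.8 170.7] ang 11.0
driver_new_mid 0.66 px [257. 183.  60.  56.] rect mm c [549.8 323.1] wh [53.6 55.7] ang 11.2
bracket_a_mid 0.77 px [239.   7.  39.  14.] rect mm c [408.6 281. ] wh [10.6 29. ] ang 11.3
goto [3.76e-01 2.93e-01 1.20e-01 1.27e+02] d [3.479 0.086 0.154] w [-1.6000e-02 -1.2000e-02  1.2843e+01] curyaw -168.8
```

View pics/w8.png

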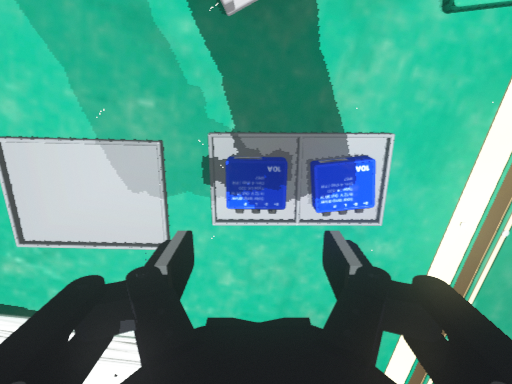

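The new driver sits squarely in the middle of the left bay at (257,183), and the old one is undisturbed. Next is bracket A.

>>> drive_tool(
  rows=[
    {"dx":3.48,"dy":0.09,"dz":0.15,"wx":0,"wy":0,"wz":12.84,"hand":64},
    {"dx":3.48,"dy":0.09,"dz":0.15,"wx":0,"wy":0,"wz":12.84,"hand":64},
    {"dx":3.48,"dy":0.09,"dz":0.15,"wx":0,"wy":0,"wz":12.84,"hand":64},
    {"dx":3.48,"dy":0.09,"dz":0.15,"wx":0,"wy":0,"wz":12.84,"hand":64},
    {"dx":3.48,"dy":0.09,"dz":0.15,"wx":0,"wy":0,"wz":12.84,"hand":64},
    {"dx":3.48,"dy":0.09,"dz":0.15,"wx":0,"wy":0,"wz":12.84,"hand":64},
    {"dx":3.48,"dy":0.09,"dz":0.15,"wx":0,"wy":0,"wz":12.84,"hand":64},
    {"dx":3.48,"dy":0.09,"dz":0.15,"wx":0,"wy":0,"wz":12.84,"hand":64},
    {"dx":3.48,"dy":0.09,"dz":0.15,"wx":0,"wy":0,"wz":12.84,"hand":64},
    {"dx":3.48,"dy":0.09,"dz":0.15,"wx":0,"wy":0,"wz":12.84,"hand":64},
  ],
)

```text
clock: 14.45
eef_pos: [0.376, 0.2931, 0.12]
tool_rot: [0.445, 0.895, -0.001, -0.0]
ft_force: [0.9, 0.4, -0.0]
grip_width: 0.0644
grasp_force: 0.0
```

```bash
cat >> h.py <<'E'
def rect(C,im,c,path,z,hx=.06,hy=.08):
    u=np.array([[hx,hy],[hx,-hy],[-hx,-hy],[-hx,hy]])+c
    px=w2p(C,np.c_[u,np.full(4,z)]).astype(np.float32)
    H=cv2.getPerspectiveTransform(px,np.float32([[0,0],[640,0],[640,480],[0,480]]))
    cv2.imwrite("pics/"+path,cv2.warpPerspective(im,H,(640,480))[:,:,::-1])
E
python3 - <<'E'
from h import *
C,im=ann("w9.png",["bracket_a_mid"],[.008])
rect(C,im,[.376,.293],"b9.png",.008)
E
```

```text
bracket_a_mid 0.65 px [258. 189.  46.  99.] rect mm c [375.4 290.7] wh [43.4 95.5] ang 37.2
```

View pics/b9.png

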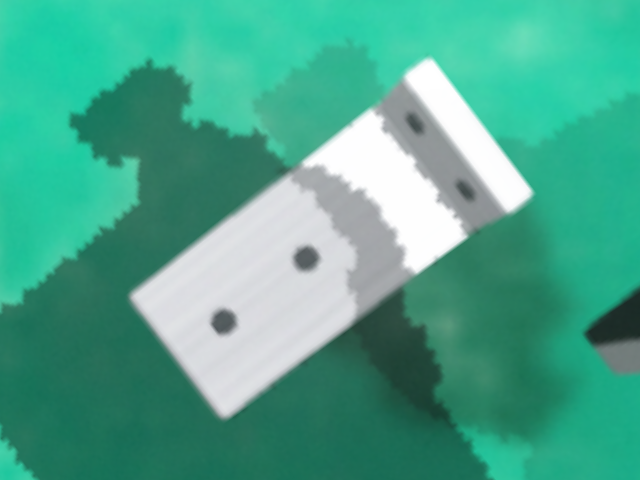

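Bracket A's plain end is at (176,358) and its leg at upper right. The foot centre works out to about (0.372, 0.294), with the leg direction at -53°.

Run:
```python
from h import *
goto(.3721,.2944,.0125,126.8)
```

```text
goto [3.721e-01 2.944e-01 1.250e-02 1.268e+02] d [ 0.068 -0.052  2.158] w [-0.01   0.002  0.055] curyaw 127.1
```

>>> drive_tool(
  rows=[
    {"dx":0.07,"dy":-0.05,"dz":0.8,"wx":0,"wy":0,"wz":0.05,"hand":56},
    {"dx":0.07,"dy":-0.05,"dz":1.6,"wx":0,"wy":0,"wz":0.05,"hand":56},
    {"dx":0.07,"dy":-0.05,"dz":2.0,"wx":0,"wy":0,"wz":0.05,"hand":56},
    {"dx":0.07,"dy":-0.05,"dz":2.16,"wx":0,"wy":0,"wz":0.05,"hand":56},
    {"dx":0.07,"dy":-0.05,"dz":2.16,"wx":0,"wy":0,"wz":0.05,"hand":56},
    {"dx":0.07,"dy":-0.05,"dz":2.16,"wx":0,"wy":0,"wz":0.05,"hand":44},
    {"dx":0.07,"dy":-0.05,"dz":2.16,"wx":0,"wy":0,"wz":0.05,"hand":34},
    {"dx":0.07,"dy":-0.05,"dz":2.16,"wx":0,"wy":0,"wz":0.05,"hand":34},
    {"dx":0.07,"dy":-0.05,"dz":2.16,"wx":0,"wy":0,"wz":0.05,"hand":34},
    {"dx":0.07,"dy":-0.05,"dz":2.16,"wx":0,"wy":0,"wz":0.05,"hand":34},
  ],
)

```text
clock: 15.55
eef_pos: [0.3737, 0.2957, 0.0147]
tool_rot: [0.448, 0.894, 0.002, 0.001]
ft_force: [-0.9, -0.8, 5.8]
grip_width: 0.0371
grasp_force: 60.1
```

Run:
```python
from h import *
# tray c (593.5,161.5) y axis 99.5; first centre +7.5 toward its leg side(-80.5)
a=np.radians(-80.5); u=np.array([np.cos(a),np.sin(a)]); c=np.array([.5935,.1615])+.0075*u; print(c)
goto(*c,.10,99.5)
```

```text
[0.59473786 0.15410286]
goto [ 0.5947  0.1541  0.1    99.5   ] d [-4.916  1.853 -1.699] w [ 0.042 -0.009  5.454] curyaw 126.8
```

>>> drive_tool(
  rows=[
    {"dx":0,"dy":0,"dz":-0.5,"wx":0,"wy":0,"wz":0,"hand":34},
    {"dx":0,"dy":0,"dz":-1.3,"wx":0,"wy":0,"wz":0,"hand":34},
    {"dx":-4.92,"dy":1.85,"dz":-1.7,"wx":0,"wy":0,"wz":5.45,"hand":34},
    {"dx":-4.92,"dy":1.85,"dz":-1.7,"wx":0,"wy":0,"wz":5.45,"hand":34},
    {"dx":-4.92,"dy":1.85,"dz":-1.7,"wx":0,"wy":0,"wz":5.45,"hand":34},
    {"dx":-4.92,"dy":1.85,"dz":-1.7,"wx":0,"wy":0,"wz":5.45,"hand":34},
    {"dx":-4.92,"dy":1.85,"dz":-1.7,"wx":0,"wy":0,"wz":5.45,"hand":34},
    {"dx":-4.92,"dy":1.85,"dz":-1.7,"wx":0,"wy":0,"wz":5.45,"hand":34},
    {"dx":-4.92,"dy":1.85,"dz":-1.7,"wx":0,"wy":0,"wz":5.45,"hand":34},
    {"dx":-4.92,"dy":1.85,"dz":-1.7,"wx":0,"wy":0,"wz":5.45,"hand":34},
    {"dx":-4.92,"dy":1.85,"dz":-1.7,"wx":0,"wy":0,"wz":5.45,"hand":34},
    {"dx":-4.92,"dy":1.85,"dz":-1.7,"wx":0,"wy":0,"wz":5.45,"hand":34},
    {"dx":-4.92,"dy":1.85,"dz":-1.7,"wx":0,"wy":0,"wz":5.45,"hand":34},
  ],
)

```text
clock: 16.85
eef_pos: [0.5931, 0.1541, 0.0982]
tool_rot: [0.645, 0.764, 0.0, 0.0]
ft_force: [-0.2, 0.5, -1.0]
grip_width: 0.0368
grasp_force: 60.4
```

Run:
```python
from h import *
ann("w10.png",["bracket_tray","bracket_a_mid"],[.01,.095])
goto(.5947,.1541,.0182,99.5)
```

```text
bracket_tray 0.65 px [264. 168. 150. 157.] rect mm c [594.1 174.6] wh [112.6 129.2] ang 9.6
bracket_a_mid 0.79 px [259. 242.  75. 157.] rect mm c [591.8 151.7] wh [42.6 94. ] ang 10.8
goto [5.947e-01 1.541e-01 1.820e-02 9.950e+01] d [0.004 0.023 1.6  ] w [ 0.005 -0.001  0.013] curyaw 99.6
```

View pics/w10.png

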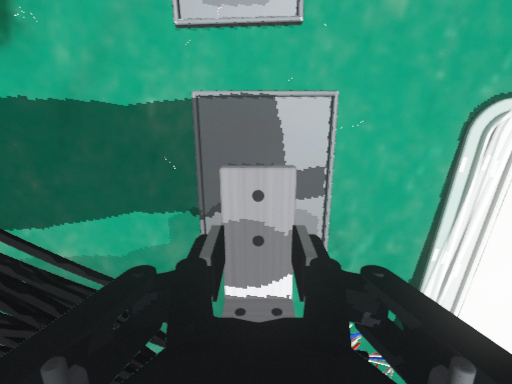

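Run:
```python
from h import *
C=cam("wrist"); p=p2w(C,[(192,94),(338,92.5),(265,93.2)],.01)[:,:2]*1000; print(p)
a=np.radians(99.5); v=np.array([np.cos(a),np.sin(a)]); print(p[2]-78*v)
print(p2w(C,[(221,167),(297,167)],.092)*1000)
c=(p[2]-78*v); c=(c*2+np.array([593.5,161.5]))/3; c=c-7.5*v; print(c)
goto(c[0]/1000,c[1]/1000,.0182,99.5)
```

```text
[[530.74782358 226.11512385]
 [638.50158058 245.37682718]
 [584.64256778 235.78518539]]
[597.51628104 158.85490847]
[[567.50227068 192.88621377  92.        ]
 [605.32756845 199.25822489  92.        ]]
[597.41537774 152.33946364]
goto [5.974e-01 1.523e-01 1.820e-02 9.950e+01] d [-0.04   0.071  1.6  ] w [ 0.005 -0.001  0.013] curyaw 99.6
```

>>> drive_tool(
  rows=[
    {"dx":-0.04,"dy":0.07,"dz":0.7,"wx":0,"wy":0,"wz":0,"hand":34},
    {"dx":-0.04,"dy":0.07,"dz":1.3,"wx":0,"wy":0,"wz":0,"hand":34},
    {"dx":-0.04,"dy":0.07,"dz":1.5,"wx":0,"wy":0,"wz":0,"hand":34},
    {"dx":-0.04,"dy":0.07,"dz":1.6,"wx":0,"wy":0,"wz":0,"hand":34},
    {"dx":-0.04,"dy":0.07,"dz":1.61,"wx":0,"wy":0,"wz":0,"hand":34},
    {"dx":-0.04,"dy":0.07,"dz":1.61,"wx":0,"wy":0,"wz":0,"hand":46},
    {"dx":-0.04,"dy":0.07,"dz":1.61,"wx":0,"wy":0,"wz":0,"hand":56},
    {"dx":-0.04,"dy":0.07,"dz":1.61,"wx":0,"wy":0,"wz":0,"hand":56},
    {"dx":-0.04,"dy":0.07,"dz":1.0,"wx":0,"wy":0,"wz":0,"hand":56},
    {"dx":-0.04,"dy":0.07,"dz":0.2,"wx":0,"wy":0,"wz":0,"hand":56},
    {"dx":-0.04,"dy":0.07,"dz":-0.6,"wx":0,"wy":0,"wz":0,"hand":64},
    {"dx":-0.04,"dy":0.07,"dz":-1.0,"wx":0,"wy":0,"wz":0,"hand":64},
    {"dx":-0.04,"dy":0.07,"dz":-1.0,"wx":0,"wy":0,"wz":0,"hand":64},
  ],
)

```text
clock: 18.3
eef_pos: [0.6006, 0.1526, 0.1532]
tool_rot: [0.646, 0.763, 0.004, 0.003]
ft_force: [-0.2, -0.0, 0.1]
grip_width: 0.0644
grasp_force: 0.0
```

Run:
```python
from h import *
print(bot.get_obs()["eef_pos"])
C,im=ann("w11.png",["bracket_tray","bracket_a_mid"],[.01,.011])
rect(C,im,[.597,.155],"b11.png",.011,.0675,.09)
goto(.422,-.342,.12,48)
```

```text
[0.60057764 0.15255291 0.15315157]
bracket_tray 0.89 px [252. 166. 118. 151.] rect mm c [596.  162.2] wh [111.7 155.8] ang 9.7
bracket_a_mid 0.65 px [256. 185.  44.  90.] rect mm c [599.  146.3] wh [41.8 95.8] ang 9.5
goto [ 0.422 -0.342  0.12  48.   ] d [-9.158 -5.085  0.548] w [-1.0000e-02  5.0000e-03  1.0303e+01] curyaw 99.5
```

View pics/b11.png

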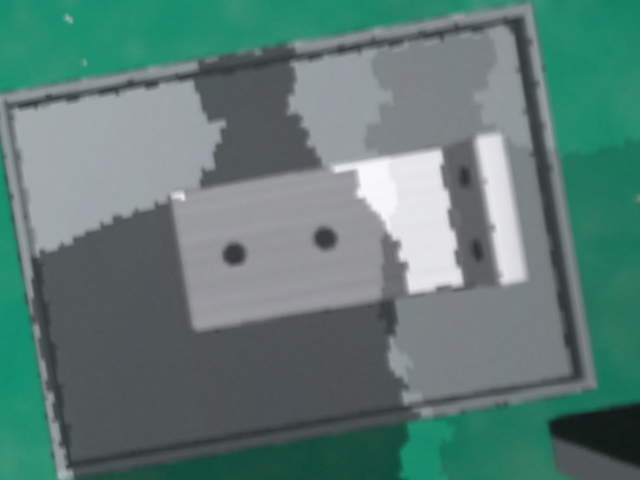

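Bracket A lies square in the tray: plain end at (182,262), leg base at (453,218), and foot centre about 10 mm toward its leg from the tray centre. Next is bracket B.

>>> drive_tool(
  rows=[
    {"dx":-9.16,"dy":-5.09,"dz":0.5,"wx":0,"wy":0,"wz":10.3,"hand":64},
    {"dx":-9.16,"dy":-5.09,"dz":0.5,"wx":0,"wy":0,"wz":10.3,"hand":64},
    {"dx":-9.16,"dy":-5.09,"dz":0.5,"wx":0,"wy":0,"wz":10.3,"hand":64},
    {"dx":-9.16,"dy":-5.09,"dz":0.5,"wx":0,"wy":0,"wz":10.3,"hand":64},
    {"dx":-9.16,"dy":-5.09,"dz":0.5,"wx":0,"wy":0,"wz":10.3,"hand":64},
    {"dx":-9.16,"dy":-5.09,"dz":0.5,"wx":0,"wy":0,"wz":10.3,"hand":64},
    {"dx":-9.16,"dy":-5.09,"dz":0.5,"wx":0,"wy":0,"wz":10.3,"hand":64},
    {"dx":-9.16,"dy":-5.09,"dz":0.5,"wx":0,"wy":0,"wz":10.3,"hand":64},
    {"dx":-9.16,"dy":-5.09,"dz":0.5,"wx":0,"wy":0,"wz":10.3,"hand":64},
    {"dx":-9.16,"dy":-5.09,"dz":0.5,"wx":0,"wy":0,"wz":10.3,"hand":64},
    {"dx":-9.16,"dy":-5.09,"dz":0.5,"wx":0,"wy":0,"wz":10.3,"hand":64},
    {"dx":-9.16,"dy":-5.09,"dz":0.5,"wx":0,"wy":0,"wz":10.3,"hand":64},
    {"dx":-9.16,"dy":-5.09,"dz":0.5,"wx":0,"wy":0,"wz":10.3,"hand":64},
    {"dx":-9.16,"dy":-5.09,"dz":0.5,"wx":0,"wy":0,"wz":10.3,"hand":64},
    {"dx":-9.16,"dy":-5.09,"dz":0.5,"wx":0,"wy":0,"wz":10.3,"hand":64},
  ],
)

```text
clock: 19.95
eef_pos: [0.4227, -0.3405, 0.1225]
tool_rot: [0.913, 0.408, 0.0, -0.001]
ft_force: [0.2, 0.0, 0.2]
grip_width: 0.0641
grasp_force: 0.0
```

Run:
```python
from h import *
print(bot.get_obs()["eef_pos"])
C,im=ann("w12.png",["bracket_b_mid"],[.008])
rect(C,im,[.422,-.342],"b12.png",.008)
```

```text
[ 0.42273315 -0.34052277  0.12250162]
bracket_b_mid 0.8 px [258. 196.  49. 100.] rect mm c [ 414.9 -348.2] wh [98.  42.3] ang 46.7
bracket_b_mid 0.7 px [133. 267.  39.  24.] rect mm c [ 269.5 -318.5] wh [14.  43.6] ang 83.5
```

View pics/b12.png

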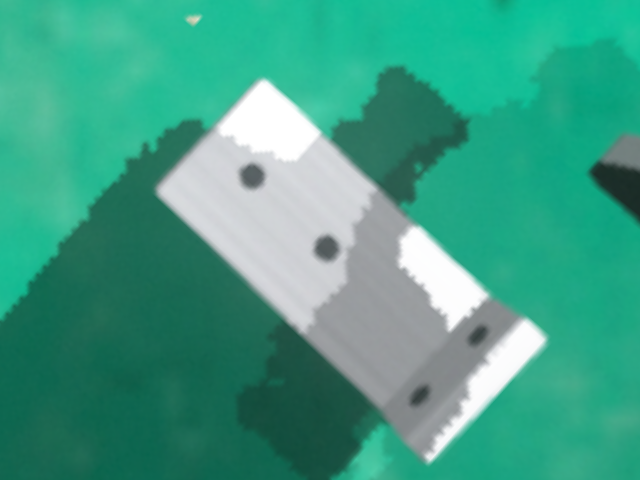

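Bracket B's plain end is at (209,135) and its leg at lower right. The centre is (0.418, -0.345), with the leg direction at -134°.

Run:
```python
from h import *
goto(.4184,-.3454,.0125,46.1)
```

```text
goto [ 4.184e-01 -3.454e-01  1.250e-02  4.610e+01] d [-0.13  -0.006  2.207] w [-0.002 -0.005  0.407] curyaw 48.1
```

>>> drive_tool(
  rows=[
    {"dx":-0.13,"dy":-0.01,"dz":0.8,"wx":0,"wy":0,"wz":0.41,"hand":56},
    {"dx":-0.13,"dy":-0.01,"dz":1.6,"wx":0,"wy":0,"wz":0.41,"hand":56},
    {"dx":-0.13,"dy":-0.01,"dz":2.0,"wx":0,"wy":0,"wz":0.41,"hand":56},
    {"dx":-0.13,"dy":-0.01,"dz":2.2,"wx":0,"wy":0,"wz":0.41,"hand":56},
    {"dx":-0.13,"dy":-0.01,"dz":2.2,"wx":0,"wy":0,"wz":0.41,"hand":56},
    {"dx":-0.13,"dy":-0.01,"dz":2.2,"wx":0,"wy":0,"wz":0.41,"hand":44},
    {"dx":-0.13,"dy":-0.01,"dz":2.2,"wx":0,"wy":0,"wz":0.41,"hand":34},
    {"dx":-0.13,"dy":-0.01,"dz":2.2,"wx":0,"wy":0,"wz":0.41,"hand":34},
    {"dx":-0.13,"dy":-0.01,"dz":2.2,"wx":0,"wy":0,"wz":0.41,"hand":34},
    {"dx":-0.13,"dy":-0.01,"dz":2.2,"wx":0,"wy":0,"wz":0.41,"hand":34},
  ],
)

```text
clock: 21.05
eef_pos: [0.4189, -0.3472, 0.0148]
tool_rot: [0.921, 0.39, 0.001, 0.001]
ft_force: [-0.5, 1.1, 6.1]
grip_width: 0.0371
grasp_force: 60.2
```

Run:
```python
from h import *
o=bot.get_obs(); print(o["eef_pos"],o["joint_pos"])
goto(.5951,.1666,.11,140); goto(.5951,.1666,.11,279.2)
```

```text
[ 0.41894966 -0.34721761  0.01480132] [-6.92530854e-01  5.27681171e-01 -2.12974107e-01  8.26391042e-01
  9.02404195e-04  1.64672380e+00]
goto [5.951e-01 1.666e-01 1.100e-01 1.400e+02] d [ 9.839 -4.602 -1.909] w [  0.043   0.024 -18.806] curyaw 46.0
goto [5.951e-01 1.666e-01 1.100e-01 2.792e+02] d [ 9.839 -4.602 -1.909] w [ 8.0000e-03 -5.4000e-02  2.5354e+01] curyaw 46.0
```

>>> drive_tool(
  rows=[
    {"dx":0,"dy":0,"dz":-0.5,"wx":0,"wy":0,"wz":0,"hand":34},
    {"dx":0,"dy":0,"dz":-1.3,"wx":0,"wy":0,"wz":0,"hand":34},
    {"dx":9.84,"dy":-4.6,"dz":-2.1,"wx":0,"wy":0,"wz":-18.8,"hand":34},
    {"dx":9.84,"dy":-4.6,"dz":-2.1,"wx":0,"wy":0,"wz":-18.8,"hand":34},
    {"dx":9.84,"dy":-4.6,"dz":-2.1,"wx":0,"wy":0,"wz":-18.8,"hand":34},
    {"dx":9.84,"dy":-4.6,"dz":-2.1,"wx":0,"wy":0,"wz":-18.8,"hand":34},
    {"dx":9.84,"dy":-4.6,"dz":-2.1,"wx":0,"wy":0,"wz":-18.8,"hand":34},
    {"dx":9.84,"dy":-4.6,"dz":-2.1,"wx":0,"wy":0,"wz":-18.8,"hand":34},
    {"dx":9.84,"dy":-4.6,"dz":-2.1,"wx":0,"wy":0,"wz":-18.8,"hand":34},
    {"dx":9.84,"dy":-4.6,"dz":-2.1,"wx":0,"wy":0,"wz":-18.8,"hand":34},
    {"dx":9.84,"dy":-4.6,"dz":-2.1,"wx":0,"wy":0,"wz":-18.8,"hand":34},
    {"dx":9.84,"dy":-4.6,"dz":-2.1,"wx":0,"wy":0,"wz":-18.8,"hand":34},
    {"dx":9.84,"dy":-4.6,"dz":-2.1,"wx":0,"wy":0,"wz":-18.8,"hand":34},
    {"dx":9.84,"dy":-4.6,"dz":-2.1,"wx":0,"wy":0,"wz":-18.8,"hand":34},
    {"dx":9.84,"dy":-4.6,"dz":-2.1,"wx":0,"wy":0,"wz":-18.8,"hand":34},
    {"dx":9.84,"dy":-4.6,"dz":-2.1,"wx":0,"wy":0,"wz":-18.8,"hand":34},
    {"dx":9.84,"dy":-4.6,"dz":-2.1,"wx":0,"wy":0,"wz":-18.8,"hand":34},
  ],
)

```text
clock: 22.75
eef_pos: [0.5939, 0.1655, 0.118]
tool_rot: [0.343, 0.939, -0.0, -0.0]
ft_force: [-1.4, 0.6, -0.8]
grip_width: 0.0369
grasp_force: 60.4
```

Run:
```python
from h import *
goto(.5951,.1666,.115,279.2)
```

```text
goto [5.951e-01 1.666e-01 1.150e-01 2.792e+02] d [-0.005  0.032  0.06 ] w [-1.0000e-03 -7.0000e-03 -2.7874e+01] curyaw 139.8
```

>>> drive_tool(
  rows=[
    {"dx":0,"dy":0.03,"dz":0.06,"wx":0,"wy":0,"wz":-27.87,"hand":34},
    {"dx":0,"dy":0.03,"dz":0.06,"wx":0,"wy":0,"wz":-27.87,"hand":34},
    {"dx":0,"dy":0.03,"dz":0.06,"wx":0,"wy":0,"wz":-27.87,"hand":34},
    {"dx":0,"dy":0.03,"dz":0.06,"wx":0,"wy":0,"wz":-27.87,"hand":34},
    {"dx":0,"dy":0.03,"dz":0.06,"wx":0,"wy":0,"wz":-27.87,"hand":34},
    {"dx":0,"dy":0.03,"dz":0.06,"wx":0,"wy":0,"wz":-27.87,"hand":34},
    {"dx":0,"dy":0.03,"dz":0.06,"wx":0,"wy":0,"wz":-27.87,"hand":34},
    {"dx":0,"dy":0.03,"dz":0.06,"wx":0,"wy":0,"wz":-27.87,"hand":34},
    {"dx":0,"dy":0.03,"dz":0.06,"wx":0,"wy":0,"wz":-27.87,"hand":34},
    {"dx":0,"dy":0.03,"dz":0.06,"wx":0,"wy":0,"wz":-27.87,"hand":34},
    {"dx":0,"dy":0.03,"dz":0.06,"wx":0,"wy":0,"wz":-27.87,"hand":34},
    {"dx":0,"dy":0.03,"dz":0.06,"wx":0,"wy":0,"wz":-27.87,"hand":34},
    {"dx":0,"dy":0.03,"dz":0.06,"wx":0,"wy":0,"wz":-27.87,"hand":34},
    {"dx":0,"dy":0.03,"dz":0.06,"wx":0,"wy":0,"wz":-27.87,"hand":34},
    {"dx":0,"dy":0.03,"dz":0.06,"wx":0,"wy":0,"wz":-27.87,"hand":34},
    {"dx":0,"dy":0.03,"dz":0.06,"wx":0,"wy":0,"wz":-27.87,"hand":34},
    {"dx":0,"dy":0.03,"dz":0.06,"wx":0,"wy":0,"wz":-27.87,"hand":34},
    {"dx":0,"dy":0.03,"dz":0.06,"wx":0,"wy":0,"wz":-27.87,"hand":34},
    {"dx":0,"dy":0.03,"dz":0.06,"wx":0,"wy":0,"wz":-27.87,"hand":34},
  ],
)

```text
clock: 24.65
eef_pos: [0.5952, 0.1671, 0.1152]
tool_rot: [0.761, -0.648, 0.0, -0.0]
ft_force: [-0.1, -0.2, -0.5]
grip_width: 0.0372
grasp_force: 60.4
```

Run:
```python
from h import *
print(bot.get_obs()["eef_pos"])
goto(.5951,.1666,.047,279.2)
```

```text
[0.59521364 0.16712399 0.11519991]
goto [5.951e-01 1.666e-01 4.700e-02 2.792e+02] d [0.01  0.004 1.364] w [-0.004  0.    -0.007] curyaw -80.8
```

>>> drive_tool(
  rows=[
    {"dx":-0.02,"dy":0,"dz":0.6,"wx":0,"wy":0,"wz":0,"hand":34},
    {"dx":-0.02,"dy":0,"dz":1.1,"wx":0,"wy":0,"wz":0,"hand":34},
    {"dx":-0.02,"dy":0,"dz":1.2,"wx":0,"wy":0,"wz":0,"hand":34},
    {"dx":-0.02,"dy":0,"dz":1.2,"wx":0,"wy":0,"wz":0,"hand":34},
    {"dx":-0.02,"dy":0,"dz":1.2,"wx":0,"wy":0,"wz":0,"hand":34},
  ],
)

```text
clock: 25.15
eef_pos: [0.596, 0.1693, 0.0563]
tool_rot: [0.762, -0.648, 0.001, -0.001]
ft_force: [-0.3, 0.4, -0.3]
grip_width: 0.0372
grasp_force: 60.4
```

Run:
```python
from h import *
o=bot.get_obs(); print(o["eef_pos"])
C,im=snap("wrist","w13.png")
T=R.from_quat(o["tool_rot"]).as_matrix()
def tl(x,y,z): # tool-plane point at world height z
    p=o["eef_pos"]+T@np.array([x,y,0]); p[2]=z; return w2p(C,p)[0]
print("pred foot2 end top",tl(.042,0,o["eef_pos"][2]-.0068),"leg1 inner",tl(.0503,0,.033),"leg1 outer",tl(.0583,0,.033))
g=cv2.cvtColor(im,cv2.COLOR_RGB2GRAY)
for y in(-.012,0,.012):
    c=int(round(tl(.046,y,.04)[0])); print(c,"rows 110-185",np.round(g[110:185,c-2:c+3].mean(1)).astype(int))
```

```text
[0.59604763 0.1693245  0.05628337]
pred foot2 end top [256.76832598 167.82485391] leg1 inner [256.9561885 147.1181376] leg1 outer [256.94465771 132.47624827]
235 rows 110-185 [182 182 182 183 183 183 183 183 183 183 184 183 184 184 173 119 158 148
 176 243 249 252 252 252 252 252 252 252 252 252 252 246 241 253 253 253
 253 253 253 253 253 253 253 253 253 253 231 163 164 163 162 153 157 191
 242 249 252 253 252 253 253 253 253 253 252 252 252 252 252 252 252 252
 252 252 252]
257 rows 110-185 [181 181 181 182 182 182 182 182 182 183 182 183 183 183 178 151 161 152
 189 245 250 252 252 252 252 252 252 252 251 252 251 244 239 253 253 253
 253 253 253 253 253 253 253 253 253 253 250 163 162 162 160 152 158 187
 237 240 250 251 251 251 251 251 251 251 251 251 251 251 251 251 251 251
 251 251 251]
279 rows 110-185 [180 180 180 180 181 181 181 181 182 181 181 181 181 182 178 160 162 153
 199 244 250 252 252 252 252 251 251 251 251 251 250 241 232 252 252 252
 252 252 252 252 252 252 252 252 250 191 189 159 160 159 158 153 157 186
 240 244 251 252 252 252 252 252 252 252 252 252 252 252 252 252 252 252
 252 252 252]
```

>>> drive_tool(
  rows=[
    {"dx":0.04,"dy":0,"dz":0.08,"wx":0,"wy":0,"wz":0,"hand":34},
    {"dx":0.04,"dy":0,"dz":0.08,"wx":0,"wy":0,"wz":0,"hand":34},
    {"dx":0.04,"dy":0,"dz":0.08,"wx":0,"wy":0,"wz":0,"hand":34},
    {"dx":0.04,"dy":0,"dz":0.08,"wx":0,"wy":0,"wz":0,"hand":34},
    {"dx":0.04,"dy":0,"dz":0.08,"wx":0,"wy":0,"wz":0,"hand":34},
    {"dx":0.04,"dy":0,"dz":0.08,"wx":0,"wy":0,"wz":0,"hand":34},
  ],
)

```text
clock: 25.8
eef_pos: [0.5955, 0.1673, 0.0512]
tool_rot: [0.762, -0.647, 0.0, -0.0]
ft_force: [-0.1, 0.2, -1.7]
grip_width: 0.037
grasp_force: 60.4
```

```bash
cat > gap.py <<'E'
from h import *
o=bot.get_obs(); print(o["eef_pos"],o["ft_force"])
C,im=snap("wrist","w14.png")
T=R.from_quat(o["tool_rot"]).as_matrix(); e=o["eef_pos"]
g=cv2.cvtColor(im,cv2.COLOR_RGB2GRAY).astype(float)
def tx(c,r,z): return ((p2w(C,(c,r),z)[0]-e)@T)[:2]*1000
for c in(237,257,277):
    v=g[110:190,c-3:c+4].mean(1); d=np.diff(v)
    k=[i for i in range(1,len(d)-1) if abs(d[i])>6 and abs(d[i])>=abs(d[i-1]) and abs(d[i])>=abs(d[i+1])]
    print("col",c,[(110.5+i,round(d[i])) for i in k])
b=e[2]-.0148
for r in np.arange(126,172,2): print(r,"x@leg33 %.1f"%tx(257,r,.033)[0],"x@footbot %.1f"%tx(257,r,b)[0],"x@foottop %.1f"%tx(257,r,b+.008)[0],"@z11 %.1f"%tx(257,r,.011)[0],"@z3 %.1f"%tx(257,r,.003)[0])
# lateral edges: leg1 top & foot2 columns
for r in(135,175): 
    v=g[r-1:r+2,200:320].mean(0); d=np.diff(v); print("row",r,[(200.5+i,round(d[i])) for i in range(1,len(d)-1) if abs(d[i])>10 and abs(d[i])>=abs(d[i-1]) and abs(d[i])>=abs(d[i+1])])
E
python3 gap.py
```

```text
[0.59550662 0.16733505 0.05115069] [-0.09133326  0.1557879  -1.70432153]
col 237 [(128.5, -38), (132.5, 64), (145.5, -7), (147.5, 13), (154.5, -38), (160.5, -9), (163.5, 54)]
col 257 [(128.5, -34), (132.5, 59), (145.5, -9), (147.5, 15), (155.5, -44), (157.5, -29), (160.5, -9), (163.5, 49), (165.5, 6), (185.5, -44), (187.5, -14)]
col 277 [(128.5, -33), (132.5, 54), (155.5, -46), (157.5, -20), (160.5, -6), (163.5, 47)]
126 x@leg33 62.1 x@footbot 62.3 x@foottop 62.7 @z11 60.8 @z3 60.4
128 x@leg33 61.0 x@footbot 61.2 x@foottop 61.8 @z11 59.6 @z3 59.1
130 x@leg33 60.0 x@footbot 60.2 x@foottop 60.8 @z11 58.4 @z3 57.9
132 x@leg33 59.0 x@footbot 59.2 x@foottop 59.8 @z11 57.3 @z3 56.6
134 x@leg33 57.9 x@footbot 58.2 x@foottop 58.9 @z11 56.1 @z3 55.4
136 x@leg33 56.9 x@footbot 57.2 x@foottop 57.9 @z11 54.9 @z3 54.1
138 x@leg33 55.8 x@footbot 56.2 x@foottop 56.9 @z11 53.6 @z3 52.9
140 x@leg33 54.8 x@footbot 55.1 x@foottop 56.0 @z11 52.4 @z3 51.6
142 x@leg33 53.7 x@footbot 54.1 x@foottop 55.0 @z11 51.2 @z3 50.3
144 x@leg33 52.6 x@footbot 53.0 x@foottop 54.0 @z11 50.0 @z3 49.0
146 x@leg33 51.6 x@
[... 210 characters left out ...]
 x@foottop 50.0 @z11 45.1 @z3 43.9
154 x@leg33 47.3 x@footbot 47.8 x@foottop 49.0 @z11 43.8 @z3 42.6
156 x@leg33 46.2 x@footbot 46.7 x@foottop 48.0 @z11 42.6 @z3 41.3
158 x@leg33 45.1 x@footbot 45.7 x@foottop 47.0 @z11 41.3 @z3 40.0
160 x@leg33 44.0 x@footbot 44.6 x@foottop 46.0 @z11 40.1 @z3 38.6
162 x@leg33 42.9 x@footbot 43.5 x@foottop 45.0 @z11 38.8 @z3 37.3
164 x@leg33 41.8 x@footbot 42.4 x@foottop 44.0 @z11 37.5 @z3 36.0
166 x@leg33 40.7 x@footbot 41.3 x@foottop 42.9 @z11 36.3 @z3 34.6
168 x@leg33 39.5 x@footbot 40.2 x@foottop 41.9 @z11 35.0 @z3 33.3
170 x@leg33 38.4 x@footbot 39.1 x@foottop 40.9 @z11 33.7 @z3 32.0
row 135 [(219.5, 22), (293.5, -29)]
row 175 [(219.5, 55), (295.5, -34)]
```

The hover measurement shows both brackets square, a gap of about 7.5–8 mm and a lateral offset of about 0.5 mm. I trim these and lower.

>>> drive_tool(
  rows=[
    {"dx":0.014,"dy":-0.008,"dz":0.15,"wx":0,"wy":0,"wz":0,"hand":34},
    {"dx":0.014,"dy":-0.008,"dz":0.3,"wx":0,"wy":0,"wz":0,"hand":34},
    {"dx":0.014,"dy":-0.008,"dz":0.4,"wx":0,"wy":0,"wz":0,"hand":34},
    {"dx":0.014,"dy":-0.008,"dz":0.47,"wx":0,"wy":0,"wz":0,"hand":34},
    {"dx":0.014,"dy":-0.008,"dz":0.47,"wx":0,"wy":0,"wz":0,"hand":34},
    {"dx":0.014,"dy":-0.008,"dz":0.47,"wx":0,"wy":0,"wz":0,"hand":34},
  ],
)

```text
clock: 26.45
eef_pos: [0.596, 0.1667, 0.0274]
tool_rot: [0.762, -0.647, 0.0, -0.0]
ft_force: [0.7, -0.0, -1.2]
grip_width: 0.0371
grasp_force: 60.4
```

```bash
python3 gap.py | grep -v "x@leg"
```

```text
[0.59596575 0.16665705 0.02741893] [ 0.73558262 -0.03034289 -1.1516672 ]
col 237 [(132.5, -25), (134.5, -8), (138.5, 56), (140.5, 14), (155.5, 9), (160.5, -53), (163.5, 54)]
col 257 [(132.5, -32), (138.5, 50), (153.5, -6), (155.5, 13), (159.5, -69), (163.5, 49), (184.5, -53), (186.5, -25)]
col 277 [(132.5, -30), (138.5, 49), (153.5, -6), (155.5, 13), (159.5, -57), (163.5, 46), (165.5, 9)]
row 135 [(217.5, -16), (220.5, -11)]
row 175 [(211.5, -11), (219.5, 54), (295.5, -41)]
```

>>> drive_tool(
  rows=[
    {"dx":0,"dy":0,"dz":0.02,"wx":0,"wy":0,"wz":0,"hand":34},
    {"dx":0,"dy":0,"dz":0.035,"wx":0,"wy":0,"wz":0,"hand":34},
    {"dx":0,"dy":0,"dz":0.035,"wx":0,"wy":0,"wz":0,"hand":34},
  ],
)

```text
clock: 26.8
eef_pos: [0.5961, 0.1667, 0.026]
tool_rot: [0.762, -0.647, 0.0, -0.0]
ft_force: [0.9, 0.1, -1.1]
grip_width: 0.0371
grasp_force: 60.5
```

Run:
```python
from h import *
o=bot.get_obs(); print(o["eef_pos"],o["ft_force"],o["ft_torque"])
```

```text
[0.59612028 0.16669713 0.02597013] [ 0.87020227  0.1354965  -1.05287962] [-0.01524499 -0.00037647  0.00968055]
```

>>> drive_tool(
  rows=[
    {"dx":0,"dy":0,"dz":0.012,"wx":0,"wy":0,"wz":0,"hand":34},
    {"dx":0,"dy":0,"dz":0.012,"wx":0,"wy":0,"wz":0,"hand":34},
    {"dx":0,"dy":0,"dz":0.012,"wx":0,"wy":0,"wz":0,"hand":34},
  ],
)

```text
clock: 27.1
eef_pos: [0.5961, 0.1667, 0.0259]
tool_rot: [0.762, -0.647, 0.0, -0.0]
ft_force: [-1.3, -0.4, 4.9]
grip_width: 0.0371
grasp_force: 61.3
```

>>> drive_tool(
  rows=[
    {"dx":0,"dy":0,"dz":0,"wx":0,"wy":0,"wz":0,"hand":42},
    {"dx":0,"dy":0,"dz":0,"wx":0,"wy":0,"wz":0,"hand":50},
    {"dx":0,"dy":0,"dz":0,"wx":0,"wy":0,"wz":0,"hand":54},
    {"dx":0,"dy":0,"dz":0,"wx":0,"wy":0,"wz":0,"hand":54},
    {"dx":0,"dy":0,"dz":-0.3,"wx":0,"wy":0,"wz":0,"hand":54},
    {"dx":0,"dy":0,"dz":-0.9,"wx":0,"wy":0,"wz":0,"hand":54},
    {"dx":0,"dy":0,"dz":-1.8,"wx":0,"wy":0,"wz":0,"hand":64},
    {"dx":0,"dy":0,"dz":-2.4,"wx":0,"wy":0,"wz":0,"hand":64},
    {"dx":0,"dy":0,"dz":-2.5,"wx":0,"wy":0,"wz":0,"hand":64},
    {"dx":0,"dy":0,"dz":-2.5,"wx":0,"wy":0,"wz":0,"hand":64},
    {"dx":0,"dy":0,"dz":-2.5,"wx":0,"wy":0,"wz":0,"hand":64},
    {"dx":0,"dy":0,"dz":-2.5,"wx":0,"wy":0,"wz":0,"hand":64},
    {"dx":0,"dy":0,"dz":-2.5,"wx":0,"wy":0,"wz":0,"hand":64},
  ],
)

```text
clock: 28.4
eef_pos: [0.595, 0.1664, 0.1483]
tool_rot: [0.762, -0.647, -0.001, 0.001]
ft_force: [-0.1, -0.9, 0.7]
grip_width: 0.0639
grasp_force: 0.0
```

Run:
```python
from h import *
C,im=ann("w15.png",["bracket_tray","bracket_a_mid"],[.01,.019])
# profile along pile axis: image columns ~256 ; print edges along axis & lateral edges
g=cv2.cvtColor(im,cv2.COLOR_RGB2GRAY).astype(float); o=bot.get_obs(); e=o["eef_pos"]; T=R.from_quat(o["tool_rot"]).as_matrix(); print(e)
def tx(c,r,z): return np.round(((p2w(C,(c,r),z)[0]-e)@T)[:2]*1000,1)
def pk(d,t): return [i for i in range(1,len(d)-1) if abs(d[i])>t and abs(d[i])>=abs(d[i-1]) and abs(d[i])>abs(d[i+1])]
for c in(247,257,267):
    d=np.diff(g[110:270,c-3:c+4].mean(1)); print(c,[(110.5+i,round(d[i]),float(tx(c,110.5+i,.033)[0]),float(tx(c,110.5+i,.019)[0])) for i in pk(d,7)])
for r in(150,160,175,185,200):
    d=np.diff(g[r-1:r+2,200:320].mean(0)); print("row",r,[(200.5+i,round(d[i]),float(tx(200.5+i,r,.019)[1])) for i in pk(d,15)])
```

```text
bracket_tray 0.91 px [255. 171. 118. 152.] rect mm c [597.4 161.3] wh [111.7 155. ] ang 9.7
bracket_a_mid 0.79 px [257. 131.  46.  18.] rect mm c [604.6 115.6] wh [41.6 13.6] ang 9.3
bracket_a_mid 0.42 px [273. 302.  82.  52.] rect mm c [555.2 296.6] wh [89.1 61.8] ang 10.5
[0.59553761 0.16652307 0.149298  ]
247 [(122.5, -28, 59.6, 58.9), (124.5, 83, 57.9, 57.2), (132.5, -21, 51.1, 49.9), (134.5, 20, 49.3, 48.1), (137.5, -45, 46.7, 45.4), (139.5, 52, 45.0, 43.5), (173.5, -49, 14.3, 11.1), (212.5, -26, -23.6, -29.0), (216.5, -13, -27.7, -33.3), (220.5, -19, -31.8, -37.7), (222.5, 25, -33.9, -39.8), (225.5, 36, -37.0, -43.1), (232.5, -38, -44.4, -50.9), (240.5, -21, -52.9, -59.9), (244.5, 25, -57.3, -64.5), (246.5, -17, -59.4, -66.8), (252.5, 11, -66.0, -73.8), (254.5, 9, -68.3, -76.1)]
257 [(122.5, -30, 59.6, 58.9), (124.5, 83, 57.9, 57.2), (132.5, -24, 51.1, 49.9), (134.5, 18, 49.3, 48.1), (137.5, -72, 46.7, 45.4), (139.5, 53, 45.0, 43.5), (151.5, -48, 34.4, 32.3), (157.5, 53, 29.0, 26.6), (165.5, -22, 21.7, 18.9), (167.5, -59, 19.9, 17.0), (169.5, -20, 18.0, 15.0), (171.5, 18, 16.2,
[... 783 characters left out ...]
, (235.5, 53, -19.7), (254.5, -23, -1.9), (256.5, 31, 0.0), (276.5, -80, 18.9), (278.5, 19, 20.7), (307.5, -40, 48.1), (309.5, 36, 49.9), (311.5, -23, 51.8)]
row 160 [(202.5, -50, -51.3), (205.5, 60, -48.5), (235.5, 59, -19.9), (276.5, -70, 19.0), (307.5, -34, 48.5), (311.5, -17, 52.3)]
row 175 [(203.5, -50, -51.2), (205.5, 67, -49.2), (235.5, 63, -20.3), (237.5, -23, -18.3), (240.5, 21, -15.4), (243.5, -28, -12.6), (276.5, -25, 19.3), (306.5, -16, 48.3)]
row 185 [(201.5, 19, -53.6), (203.5, -38, -51.7), (206.5, 18, -48.8), (235.5, 39, -20.5), (276.5, -36, 19.5)]
row 200 [(204.5, -36, -51.5), (221.5, 18, -34.7), (223.5, -16, -32.7), (236.5, 33, -19.9), (275.5, -45, 18.8), (305.5, -16, 48.6)]
```

Run:
```python
from workcell import bot
print(bot.job_done())
```

```text
the job is handed in; nothing more can be done
None
```

The job is handed in at about 28.5 s, with no verdict returned: the nut is flat in the dish, the driver is in the middle of the free bay, and the two brackets are piled end for end in the oblong tray with a gap of about 7 mm (the final pile was checked by measurement only, as the picture limit was used up).

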